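# Make up a collection kit and a control kit from the stock

## Robot

A 7-joint arm with a two-finger parallel gripper is mounted at the origin on a cart in front of the work surface, level with it; the furniture and walls round the work are solid. World frame = base frame: x ahead of the robot, y to its left, z up, the work surface at z = 0. Lengths are in m, angles in rad, forces in N, time in s.
With the tool pointing down it reaches from about 0.4 to 0.85 m from the base axis. Payload 4.5 kg.
Tool frame: the origin (TCP) lies on the centre line of the jaws, within the pads' length; the fingertips stand 25 mm ahead of it and the grasp point (between the pads) lies 6 mm ahead of it; z points along the fingers, y is the line along which they close (so a half turn about z gives the same grasp; the last joint's range is limited). The gripper opens to 85 mm and grips with 20 to 120 N. Pads are 22 mm wide; open, the fingers measure 114 mm over their backs; the gripper's body (76 mm by 85 mm) begins 54 mm behind the grasp point. The pads swing forward as they close: fully open they stand 13 mm farther back than shut.
Start: joints at [0.034, 0.689, -0.195, 1.565, 0.157, 0.902, -0.215], TCP at [0.625, 0, 0.256] pointing down, gripper open.
Joint ranges: [-3.01, 3.01], [-0.46, 2.08], [-1.47, 1.51], [0.13, 2.56], [-1, 4.14], [0.04, 2.09], [-2.66, 2.66]. Speed limits (rad/s): [2.57, 2.57, 3.14, 3.14, 3.14, 3.14, 3.14].

## Interface

Orientations are given as a rotation vector (axis times angle).
In Python, from plant import sensors, cams, robot gives the robot as it stands.
- The arm moves only by the tool play_rows, never from a script. Its argument "increments" is a list of rows, each an object with "gripper": the closure, from 0 (fully open) to 1 (shut); "translation": the shift along the tool's x, y, z each as a share of 50 cm, from -1 to 1, a list of three; "delta_rot": the turn, a rotation vector about the tool's x, y, z each as a share of pi/2 rad, from -1 to 1, a list of three. A call has 1 to 8 rows; each row is the pose to reach, as a shift and turn from the pose commanded when the call began, along the tool's axes at that moment; what a row does not reach only later rows make up. A row lasts 1/10 s, in which the tool goes at most 50 mm and 8.59 degrees, less where a joint would pass 70% of its speed; a pose out of reach is approached as far as the arm can. A call with a number of a shift or a turn outside -1 to 1 is refused whole. A call with a gripper value outside its range is refused whole. The fingers move at their own pace and stop on an object; "grip_force" is the grip in N (left out, the last holds). Time passes only in rows, so rows that repeat a pose let the fingers close. It gives the time, the measured TCP pose, the force, the opening and the grip force at its end, in the units of the state.
- sensors.get_state(): the state, without advancing time (a new reading comes with each control period).
- cams.snapshot(name): name is "scene" or "side" or "wrist"; returns a dict with "pixels" (480x640x3 uint8, blue, green, red), "K" (3x3 intrinsics, pixels), "T" (4x4, takes a point from camera to world coordinates). Camera axes: x right, y down, z forward; pixel columns grow to the right and rows downward; lengths in m; the calibration is good to about 2 mm. A picture is of the moment at which its call begins. There is no depth.
- robot.finish_job(): hands the job in; it is judged then, once.
The state is a dict: "time": time; "joints": joint angles; "qd": joint speeds; "tau": joint torques, N m; "eef_pos": TCP position; "eef_rot": TCP orientation; "contact_force": force on the tool from outside, world axes, zero at the start; "moment": the same for the moment, N m; "gripper_width": finger opening in m; "finger_force": force on a finger pad.
Only numpy, scipy, OpenCV 4.12 (cv2) and the standard library are available. Lean on these libraries where they do the work, as an engineer would, in place of code of your own. Each camera call takes 0.05 s, during which the arm holds its last target. There are 200 camera calls.

## Task

Make up the two kits from the stock on the cupboard: the longer tray is the collection kit and gets the specimen cup, the sample tube from the rack and the larger bottle; the shorter tray is the control kit and gets the cartridge and the smaller bottle. Stand each one upright and fully down on the floor of the well made for it; set things down rather than dropping them, let nothing tip over, and leave the timer and the tip box where they are.

Things in the scene. Friction and masses are not known exactly. Their poses are not given: they have to be found in the camera images.
- long_tray: tray of the collection kit: white box base with a grey foam insert, 82 (x) x 190 (y) x 25 mm high, the longer of the two trays; fixed for the job. Origin: centre of its underside; x across, y along it, z up. Three round wells in a row along y, all 20 mm deep, well floor at z = 3 mm, foam top at z = 23 mm: the wide cup well, diameter 66 mm, centre at y = -52 mm; the bottle well, diameter 48 mm, at y = +13 mm; the narrow tube well, diameter 30 mm, at y = +64 mm (all at x = 0)
- short_tray: tray of the control kit: same white base and grey foam, 82 (x) x 150 (y) x 25 mm high, the shorter of the two trays; fixed for the job. Origin: centre of its underside; x across, y along it, z up. Two wells in a row along y, 20 mm deep, floor at z = 3 mm, foam top at z = 23 mm: the rectangular cartridge well, 50 (x) x 60 (y) mm, centre at y = -34 mm; the round bottle well, diameter 48 mm, at y = +38 mm (both at x = 0)
- specimen_cup: white specimen cup with screw lid, 62 mm high, lid 61 mm in diameter from z = 47 to 61 mm, tapering body at most 54 mm; grip round the lid. Origin: centre of its underside, z up
- sample_tube: sample tube with a white screw cap, 102 mm high, body 15.6 mm in diameter with a flat foot, cap 19 mm in diameter from z = 88 to 102 mm; it stands in the rack, its foot on the rack's floor. Lift it by the cap. Origin: centre of its foot, z up
- large_bottle: the larger reagent bottle: white, round, 65 mm high, body 33 mm in diameter up to about z = 52 mm, cap 23 mm in diameter. Origin: centre of its underside, z up
- small_bottle: the smaller reagent bottle: brown, round, 56 mm high, body 28 mm in diameter up to about z = 46 mm, cap 20 mm in diameter. Origin: centre of its underside, z up
- cartridge: upright test cartridge, a small closed plastic box, 73 mm high; foot 32 mm (its x, from -15 to +17 mm) by 44 mm (its y), body 30 x 42 mm from z = 8 to 62 mm; grip it across its x, about 50 mm up. Origin: about the middle of its underside, z up
- rack: clear open tube rack of 2 x 6 holes, 69 (x) x 172 (y) x 70 mm high, fixed; the sample tube is the only tube in it, 13.5 mm from the middle in both -x and -y. Origin: centre of its underside, z up; rack floor at z = 8 mm, top of the hole plate at z = 65 mm, holes 21 mm wide
- timer: bystander: bench timer on its wedge foot, 34 (x) x 68 (y) x 63 mm high, loose; stays where it is. Origin: centre of its underside, z up
- tip_box: bystander: shut box of pipette tips with clear lid, 89 (x) x 118 (y) x 71 mm high, loose; stays where it is. Origin: centre of its underside, z up
Mind the look-alikes: they are no part of the job. Leave any orange look-alike of the sample_tube alone.

How it is judged:
By the outcome, as a careful person would: the job done as asked, in the order asked, and still so for the second after the job is handed in, with the robot touching nothing.
It also fails if it takes over 99 s, if anything falls off the work surface, if the arm or the gripper's body presses on something with over 40 N, if the wrist force passes 120 N, or if a joint passes its speed limit or range.

## Working session

There is one attempt and no reset: what is moved stays moved. The work goes in short steps, Python scripts to look and compute and a tool call to move; the robot and the scene stay as the last step left them, time stands still between calls to the robot, and variables do not carry over. Pictures are saved under pics/ and viewed, at most 15 in all, crops included, and the job is handed in when it is done.

Besides the shell and the picture viewer there is one more tool, called after "Request:" by a JSON object that holds its "op" and its "data", one argument or row to a line. play_rows: Moves the arm, as the interface text tells. Shift numbers are shares of 50 cm and turn numbers shares of pi/2 rad, none past 1 either way. Its arguments: {"type":"object","properties":{"increments":{"type":"array","items":{"type":"object","properties":{"gripper":{"type":"number"},"translation":{"type":"array","items":{"type":"number"}},"delta_rot":{"type":"array","items":{"type":"number"}}}}},"grip_force":{"type":"number"}},"required":["increments"]}

```bash
ls; mkdir -p pics; python3 - <<'E'
from plant import sensors,cams
import cv2,numpy as np
for n in("scene","side"):
    s=cams.snapshot(n);cv2.imwrite(f"pics/{n}0.png",s["pixels"]);np.savez(f"pics/{n}0.npz",**s)
    print(n,s["K"].round(1).tolist(),s["T"].round(3).tolist())
s=sensors.get_state();print(s)
E
```

```text
pics
scene [[565.4, 0.0, 323.9], [0.0, 565.4, 247.9], [0.0, 0.0, 1.0]] [[-0.848, -0.425, 0.315, 0.123], [-0.529, 0.662, -0.531, 0.516], [0.017, -0.617, -0.787, 1.006], [0.0, 0.0, 0.0, 1.0]]
side [[493.3, 0.0, 314.7], [0.0, 493.3, 238.9], [0.0, 0.0, 1.0]] [[-0.921, -0.249, 0.301, 0.252], [-0.39, 0.549, -0.739, 0.5], [0.018, -0.798, -0.603, 0.554], [0.0, 0.0, 0.0, 1.0]]
{'time': 0.1, 'joints': array([ 0.03377798,  0.68991834, -0.19452112,  1.56623858,  0.15730486,
        0.90255345, -0.21513063]), 'qd': array([ 0.00054552,  0.00046551, -0.00011772, -0.00486282,  0.00201447,
        0.00120581, -0.00061988]), 'tau': array([-2.74651000e-03, -5.40603232e+01, -1.27131768e+00, -1.58985078e+01,
        9.34141979e-03,  4.37054478e-03,  9.81481946e-06]), 'eef_pos': array([ 6.24442352e-01, -3.20420226e-05,  2.55553277e-01]), 'eef_rot': array([-2.22056901e+00, -2.22072744e+00,  2.05994288e-03]), 'contact_force': array([-0.12727396, -0.19337602, -0.94874017]), 'moment': array([-0.02332929, -0.00676086,  0.03357948]), 'finger_force': 0.0, 'gripper_width': 0.08572516748057936}
```

View pics/scene0.png

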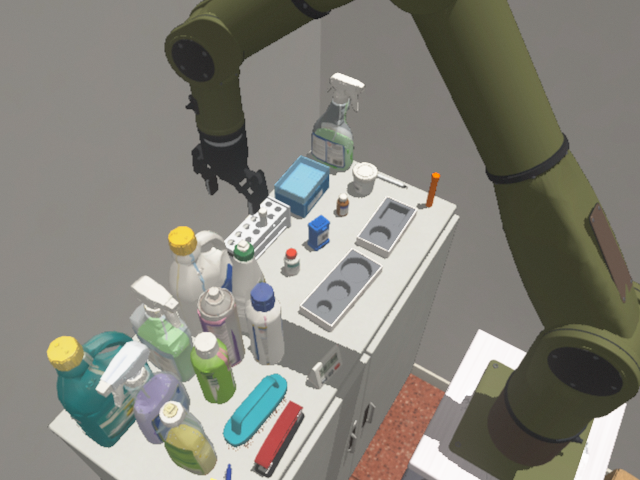

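View pics/side0.png

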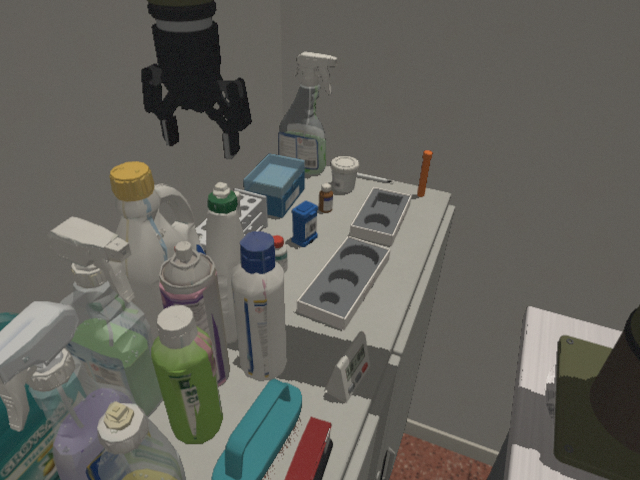

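The scene view shows the long tray near (342,288), short tray (387,226), cup (365,177), brown bottle (342,205), cartridge (319,232), red-capped white bottle (291,262), and rack (258,226) with one tube near (263,212). The orange tube at (433,190) is the look-alike.

```bash
cat > h.py <<'E'
import numpy as np,cv2
def load(n): return dict(np.load(f"pics/{n}.npz"))
def px(s,u,v,z):
    d=s["T"][:3,:3]@np.linalg.solve(s["K"],[u,v,1]);o=s["T"][:3,3]
    return (o+d*(z-o[2])/d[2])
def proj(s,P):
    p=np.linalg.inv(s["T"])@np.append(P,1);q=s["K"]@p[:3];return q[:2]/q[2]
def snap(n,f):
    from plant import cams
    s=cams.snapshot(n);np.savez(f"pics/{f}.npz",**s);return s
def crop(s,x0,y0,w,h,k,f):
    im=cv2.resize(s["pixels"][y0:y0+h,x0:x0+w],None,fx=k,fy=k,interpolation=cv2.INTER_CUBIC)
    for u in range((x0+19)//20*20,x0+w,20):
        cv2.line(im,((u-x0)*k,0),((u-x0)*k,6),(0,0,255),1);cv2.putText(im,str(u),((u-x0)*k,16),0,.35,(0,0,255),1)
    for v in range((y0+19)//20*20,y0+h,20):
        cv2.line(im,(0,(v-y0)*k),(6,(v-y0)*k),(0,0,255),1);cv2.putText(im,str(v),(8,(v-y0)*k+4),0,.35,(0,0,255),1)
    cv2.imwrite(f"pics/{f}.png",im)
E
python3 - <<'E'
from h import *
s=load("scene0");crop(s,220,155,198,150,4,"c1");crop(s,220,190,198,145,4,"c2")
E
```

```text
(no output)
```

View pics/c1.png

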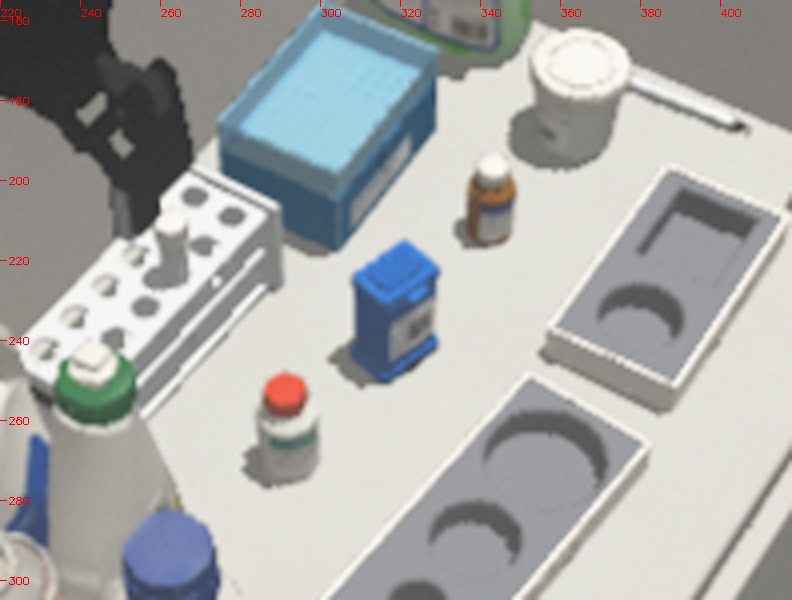

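View pics/c2.png

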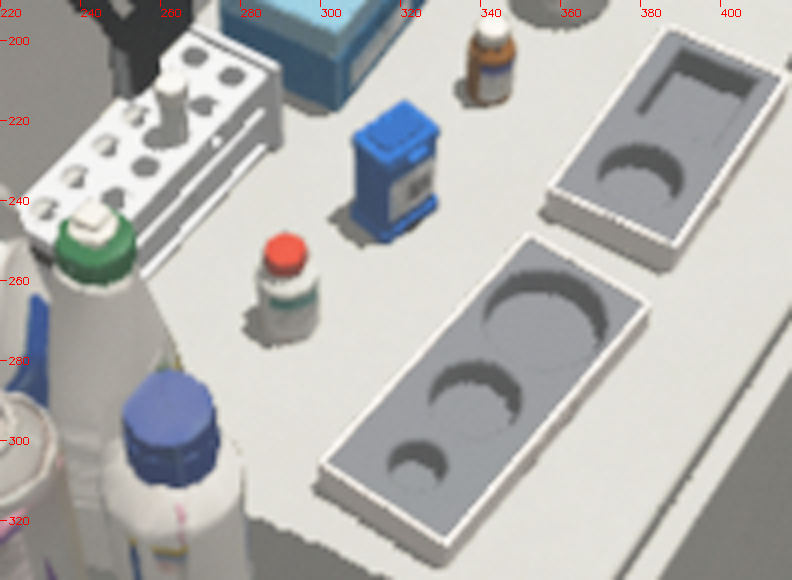

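```bash
python3 - <<'E'
from h import *
s=load("scene0")
def q(name,pts,z):
    P=np.array([px(s,u,v,z)[:2] for u,v in pts])*1000
    print(name,P.round(0).tolist(),"mean",P.mean(0).round(0).tolist())
    if len(P)==4: print("   edges",[ (round(float(np.hypot(*d))),round(float(np.degrees(np.arctan2(d[1],d[0]))),1)) for d in np.roll(P,-1,0)-P])
q("short",[(388,196.5),(417.2,208.5),(388.8,251.8),(357.2,237.5)],.025)
q("long",[(352.5,248.8),(382.5,266.5),(330.8,325.8),(300,306.5)],.025)
q("cart top",[(308.5,225.2),(321.2,215.2),(329.7,223),(317.2,230.7)],.073)
q("cart foot",[(329.2,241.2),(316.5,250.2),(308,243)],.0)
q("cup",[(365,171.2)],.061)
q("brown",[(343,196.8)],.056)
q("white",[(291.5,251.2)],.065)
q("tube",[(262.5,210.5)],.110)
q("tipbox top",[(301,158.5),(329.2,170),(304,203),(275,188)],.071)
q("rackholes A",[(270,203.5),(231.5,242)],.065)
q("rackholes B",[(278,209),(248,240)],.065)
q("cupwell",[(356,267)],.023)
q("orange",[(435,174)],.11)
q("greenbottle top",[(243,243)],.2); q("bluetop",[(262,292)],.2)
q("greenbottle top",[(243,243)],.25); q("bluetop",[(262,292)],.25)
E
```

```text
short [[470.0, -360.0], [394.0, -363.0], [390.0, -214.0], [469.0, -211.0]] mean [431.0, -287.0]
   edges [(76, -177.6), (150, 91.6), (79, 1.8), (149, -89.6)]
long [[462.0, -178.0], [383.0, -171.0], [400.0, 14.0], [477.0, 9.0]] mean [430.0, -81.0]
   edges [(79, 175.0), (186, 84.6), (77, -3.5), (188, -94.6)]
cart top [[558.0, -148.0], [550.0, -188.0], [522.0, -179.0], [534.0, -145.0]] mean [541.0, -165.0]
   edges [(40, -101.2), (29, 161.7), (35, 71.4), (24, -6.8)]
cart foot [[526.0, -186.0], [536.0, -148.0], [564.0, -155.0]] mean [542.0, -163.0]
cup [[542.0, -371.0]] mean [542.0, -371.0]
brown [[546.0, -275.0]] mean [546.0, -275.0]
white [[553.0, -74.0]] mean [553.0, -74.0]
tube [[645.0, -104.0]] mean [645.0, -104.0]
tipbox top [[688.0, -316.0], [611.0, -320.0], [603.0, -199.0], [684.0, -202.0]] mean [646.0, -259.0]
   edges [(77, -177.5), (121, 93.7), (81, -2.1), (114, -88.0)]
rackholes A [[669.0, -161.0], [674.0, -26.0]] mean [671.0, -94.0]
rackholes B [[645.0, -157.0], [647.0, -49.0]] mean [646.0, -103.0]
cupwell [[431.0, -140.0]] mean [431.0, -140.0]
orange [[383.0, -404.0]] mean [383.0, -404.0]
greenbottle top [[576.0, 42.0]] mean [576.0, 42.0]
bluetop [[484.0, 110.0]] mean [484.0, 110.0]
greenbottle top [[547.0, 72.0]] mean [547.0, 72.0]
bluetop [[462.0, 136.0]] mean [462.0, 136.0]
```

Request:
{"op": "play_rows", "data": {
  "increments": [
    {"gripper": 0, "translation": [-0.2, -0.08, -0.1], "delta_rot": [0, 0, 0]},
    {"gripper": 0, "translation": [-0.4, -0.16, -0.12], "delta_rot": [0, 0, 0]},
    {"gripper": 0, "translation": [-0.44, -0.16, -0.12], "delta_rot": [0, 0, 0]},
    {"gripper": 0, "translation": [-0.44, -0.16, -0.12], "delta_rot": [0, 0, 0]},
    {"gripper": 0, "translation": [-0.44, -0.16, -0.12], "delta_rot": [0, 0, 0]},
    {"gripper": 0, "translation": [-0.44, -0.16, -0.12], "delta_rot": [0, 0, 0]},
    {"gripper": 0, "translation": [-0.44, -0.16, -0.12], "delta_rot": [0, 0, 0]},
    {"gripper": 0, "translation": [-0.44, -0.16, -0.12], "delta_rot": [0, 0, 0]}
  ],
  "grip_force": 30
}}

```text
time: 0.9
eef_pos: [0.5453, -0.2182, 0.3159]
eef_rot: [-2.218, -2.223, -0.002]
contact_force: [0.2, 0.3, -0.3]
gripper_width: 0.0854
finger_force: 0.0
```

```bash
python3 - <<'E'
from h import *
s=snap("wrist","w1");cv2.imwrite("pics/w1.png",s["pixels"])
print(s["K"].round(1).tolist(),s["T"].round(3).tolist())
E
```

```text
[[431.0, 0.0, 324.6], [0.0, 431.0, 241.3], [0.0, 0.0, 1.0]] [[1.0, 0.005, 0.001, 0.545], [0.005, -0.958, -0.286, -0.143], [-0.001, 0.286, -0.958, 0.434], [0.0, 0.0, 0.0, 1.0]]
```

View pics/w1.png

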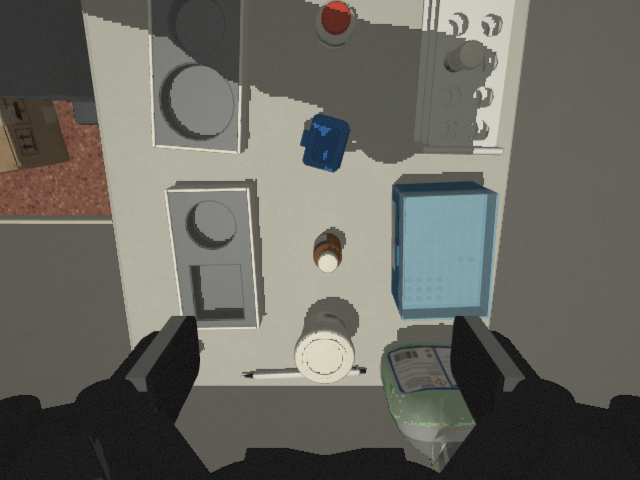

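The wrist view shows the cup lid at (324,357), brown cap (328,263), cartridge top (326,142), red cap (336,18), tube cap (470,54), and cup well (197,101). The short-tray bottle well is at (212,224) and the cartridge well at about (217,291).

```bash
python3 - <<'E'
from h import *
s=load("w1")
for n,u,v,z in [("cup",324.5,357.5,.061),("brown",328,263,.056),("white",336.5,18,.065),("tube",470,54,.11),("cupwell",197,101,.023),("sbwell",212,224,.023),("rect",217.5,291.5,.023),("L1",154,147,.025),("L2",239,152,.025),("S1",167,190,.025),("S2",249,188,.025),("S3",258,327,.025),("S4",182,328,.025),("c1",317,114,.073),("c2",349,124,.073),("c3",337,169,.073),("c4",304,161,.073),("tipL",394,190,.071),("sprayL",385,345,.0),("sprayL2",385,385,.06)]:
    print(n,(px(s,u,v,z)[:2]*1000).round(0).tolist())
E
```

```text
cup [546.0, -374.0]
brown [549.0, -277.0]
white [554.0, -73.0]
tube [646.0, -104.0]
cupwell [429.0, -134.0]
sbwell [435.0, -249.0]
rect [436.0, -320.0]
L1 [387.0, -175.0]
L2 [465.0, -179.0]
S1 [395.0, -215.0]
S2 [473.0, -213.0]
S3 [476.0, -360.0]
S4 [396.0, -361.0]
c1 [539.0, -144.0]
c2 [565.0, -152.0]
c3 [556.0, -188.0]
c4 [528.0, -182.0]
tipL [604.0, -206.0]
sprayL [615.0, -395.0]
sprayL2 [607.0, -405.0]
```

```bash
python3 - <<'E'
from h import *
a=load("scene0");b=load("side0")
def tri(p,q):
    A=[];B=[]
    for s,(u,v) in((a,p),(b,q)):
        P=s["K"]@np.linalg.inv(s["T"])[:3]
        for c,i in((u,0),(v,1)):
            r=c*P[2]-P[i];A.append(r[:3]);B.append(-r[3])
    return (np.linalg.lstsq(np.array(A),np.array(B),rcond=None)[0]*1000).round()
print("spray head L",tri((333,78),(301,56)),"R",tri((361,86),(336,62)))
print("green",tri((245,243),(222,188)),"blue",tri((262,290),(258,240)))
E
```

```text
spray head L [ 659. -406.  255.] R [ 594. -423.  249.]
green [553.  62. 237.] blue [477. 116. 218.]
```

Request:
{"op": "play_rows", "data": {
  "increments": [
    {"gripper": 0.12, "translation": [-0.1, 0, 0], "delta_rot": [0, 0, 0]},
    {"gripper": 0.12, "translation": [-0.2, 0, 0], "delta_rot": [0, 0, 0]},
    {"gripper": 0.12, "translation": [-0.306, 0, 0.04], "delta_rot": [0, 0, 0]},
    {"gripper": 0.12, "translation": [-0.306, 0, 0.13], "delta_rot": [0, 0, 0]},
    {"gripper": 0.12, "translation": [-0.306, 0, 0.22], "delta_rot": [0, 0, 0]},
    {"gripper": 0.12, "translation": [-0.306, 0, 0.3], "delta_rot": [0, 0, 0]},
    {"gripper": 0.12, "translation": [-0.306, 0, 0.37], "delta_rot": [0, 0, 0]},
    {"gripper": 0.12, "translation": [-0.306, 0, 0.37], "delta_rot": [0, 0, 0]}
  ]
}}

```text
time: 1.75
eef_pos: [0.5426, -0.369, 0.1258]
eef_rot: [-2.21, -2.217, 0.003]
contact_force: [-0.8, 0.7, 0.1]
gripper_width: 0.075
finger_force: 0.0
```

```bash
python3 - <<'E'
from h import *
from plant import sensors
t=sensors.get_state();print(t["eef_pos"],t["gripper_width"],t["contact_force"])
s=snap("side","s1");crop(s,240,60,200,150,4,"s1")
E
```

```text
[ 0.54259823 -0.36897346  0.12578293] 0.07500539228240838 [-0.76510884  0.74523593  0.05229292]
```

View pics/s1.png

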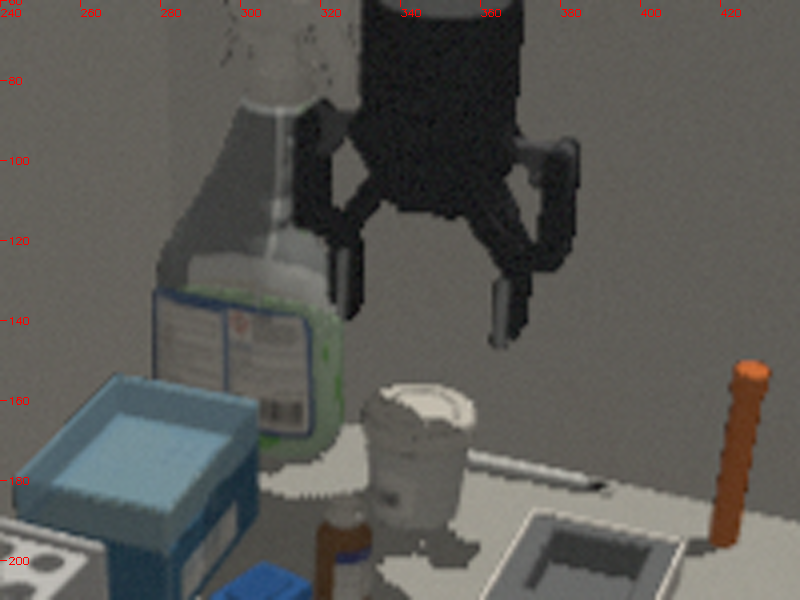

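The gripper is centred over the cup, in front of the spray bottle and clear of it. I'll descend.

Request:
{"op": "play_rows", "data": {
  "increments": [
    {"gripper": 0.12, "translation": [0, 0, 0], "delta_rot": [0, 0, 0]},
    {"gripper": 0.12, "translation": [0, 0, 0.04], "delta_rot": [0, 0, 0]},
    {"gripper": 0.12, "translation": [0, 0, 0.08], "delta_rot": [0, 0, 0]},
    {"gripper": 0.12, "translation": [0, 0, 0.12], "delta_rot": [0, 0, 0]},
    {"gripper": 0.12, "translation": [0, 0, 0.15], "delta_rot": [0, 0, 0]},
    {"gripper": 0.12, "translation": [0, 0, 0.15], "delta_rot": [0, 0, 0]},
    {"gripper": 0.12, "translation": [0, 0, 0.15], "delta_rot": [0, 0, 0]}
  ]
}}

```text
time: 2.5
eef_pos: [0.546, -0.3733, 0.0576]
eef_rot: [2.22, 2.22, 0.001]
contact_force: [0.1, -0.2, 0.7]
gripper_width: 0.0753
finger_force: 0.0
```

Request:
{"op": "play_rows", "data": {
  "increments": [
    {"gripper": 1, "translation": [0, 0, 0], "delta_rot": [0, 0, 0]},
    {"gripper": 1, "translation": [0, 0, 0], "delta_rot": [0, 0, 0]},
    {"gripper": 1, "translation": [0, 0, 0], "delta_rot": [0, 0, 0]},
    {"gripper": 1, "translation": [0, 0, 0], "delta_rot": [0, 0, 0]},
    {"gripper": 1, "translation": [0, 0, 0], "delta_rot": [0, 0, 0]},
    {"gripper": 1, "translation": [0, 0, 0], "delta_rot": [0, 0, 0]}
  ],
  "grip_force": 35
}}

```text
time: 3.1
eef_pos: [0.5461, -0.3736, 0.0582]
eef_rot: [2.22, 2.219, 0.001]
contact_force: [-1.6, 0.6, 6.4]
gripper_width: 0.0599
finger_force: 37.4
```

Request:
{"op": "play_rows", "data": {
  "increments": [
    {"gripper": 1, "translation": [0, 0, -0.02], "delta_rot": [0, 0, 0]},
    {"gripper": 1, "translation": [0, 0, -0.06], "delta_rot": [0, 0, 0]},
    {"gripper": 1, "translation": [0, 0, -0.12], "delta_rot": [0, 0, 0]},
    {"gripper": 1, "translation": [0, 0, -0.18], "delta_rot": [0, 0, 0]},
    {"gripper": 1, "translation": [0, 0, -0.22], "delta_rot": [0, 0, 0]},
    {"gripper": 1, "translation": [0, 0, -0.24], "delta_rot": [0, 0, 0]},
    {"gripper": 1, "translation": [0, 0, -0.24], "delta_rot": [0, 0, 0]}
  ]
}}

```text
time: 3.8
eef_pos: [0.5458, -0.3735, 0.1781]
eef_rot: [2.219, 2.219, 0.001]
contact_force: [-0.0, -0.1, -0.6]
gripper_width: 0.0599
finger_force: 37.9
```

Request:
{"op": "play_rows", "data": {
  "increments": [
    {"gripper": 1, "translation": [0.03, -0.015, 0], "delta_rot": [0, 0, 0]},
    {"gripper": 1, "translation": [0.1, -0.05, 0], "delta_rot": [0, 0, 0]},
    {"gripper": 1, "translation": [0.18, -0.09, 0], "delta_rot": [0, 0, 0]},
    {"gripper": 1, "translation": [0.26, -0.13, 0], "delta_rot": [0, 0, 0]},
    {"gripper": 1, "translation": [0.34, -0.17, 0], "delta_rot": [0, 0, 0]},
    {"gripper": 1, "translation": [0.42, -0.21, 0], "delta_rot": [0, 0, 0]},
    {"gripper": 1, "translation": [0.465, -0.23, 0], "delta_rot": [0, 0, 0]},
    {"gripper": 1, "translation": [0.48, -0.238, 0], "delta_rot": [0, 0, 0]}
  ]
}}

```text
time: 4.6
eef_pos: [0.4239, -0.1301, 0.1756]
eef_rot: [-2.214, -2.223, 0.002]
contact_force: [0.4, 0.3, -0.7]
gripper_width: 0.0598
finger_force: 38.0
```

Request:
{"op": "play_rows", "data": {
  "increments": [
    {"gripper": 1, "translation": [0, 0, 0], "delta_rot": [0, 0, 0]},
    {"gripper": 1, "translation": [0, 0, 0], "delta_rot": [0, 0, 0]},
    {"gripper": 1, "translation": [0, 0, 0.06], "delta_rot": [0, 0, 0]},
    {"gripper": 1, "translation": [0, 0, 0.12], "delta_rot": [0, 0, 0]},
    {"gripper": 1, "translation": [0, 0, 0.15], "delta_rot": [0, 0, 0]},
    {"gripper": 1, "translation": [0, 0, 0.16], "delta_rot": [0, 0, 0]},
    {"gripper": 1, "translation": [0, 0, 0.16], "delta_rot": [0, 0, 0]},
    {"gripper": 1, "translation": [0, 0, 0.16], "delta_rot": [0, 0, 0]}
  ]
}}

```text
time: 5.4
eef_pos: [0.4266, -0.1338, 0.0967]
eef_rot: [2.222, 2.219, 0.001]
contact_force: [0.7, -0.1, -0.5]
gripper_width: 0.0601
finger_force: 38.1
```

```bash
python3 - <<'E'
from h import *
s=snap("scene","s2");crop(s,280,180,198,150,4,"s2")
E
```

```text
(no output)
```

View pics/s2.png

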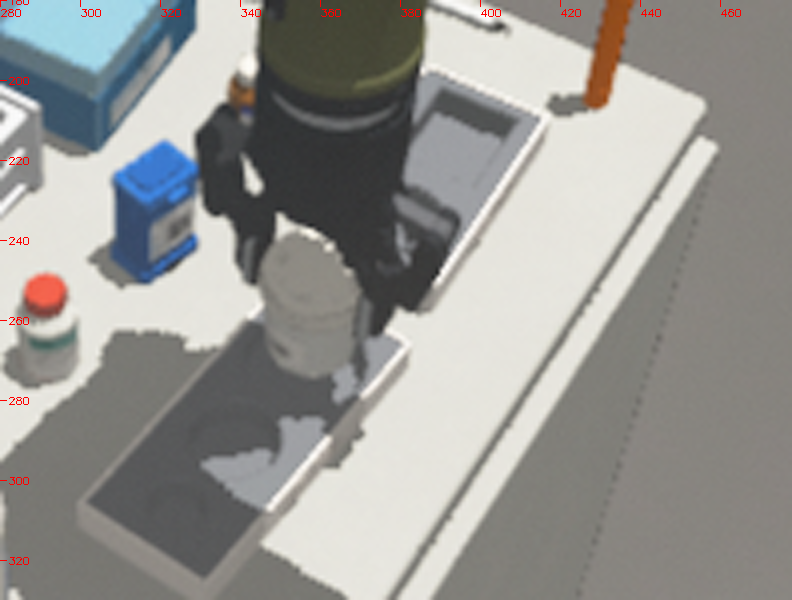

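The cup hangs upright over its well with its bottom at about (357,272). I'll lower it and watch the force.

Request:
{"op": "play_rows", "data": {
  "increments": [
    {"gripper": 1, "translation": [0, 0, 0.02], "delta_rot": [0, 0, 0]},
    {"gripper": 1, "translation": [0, 0, 0.04], "delta_rot": [0, 0, 0]},
    {"gripper": 1, "translation": [0, 0, 0.055], "delta_rot": [0, 0, 0]},
    {"gripper": 1, "translation": [0, 0, 0.062], "delta_rot": [0, 0, 0]},
    {"gripper": 1, "translation": [0, 0, 0.066], "delta_rot": [0, 0, 0]},
    {"gripper": 1, "translation": [0, 0, 0.069], "delta_rot": [0, 0, 0]},
    {"gripper": 1, "translation": [0, 0, 0.069], "delta_rot": [0, 0, 0]},
    {"gripper": 1, "translation": [0, 0, 0.069], "delta_rot": [0, 0, 0]}
  ]
}}

```text
time: 6.25
eef_pos: [0.4261, -0.133, 0.062]
eef_rot: [2.221, 2.221, 0.0]
contact_force: [-0.2, 0.9, -0.7]
gripper_width: 0.06
finger_force: 38.1
```

Request:
{"op": "play_rows", "data": {
  "increments": [
    {"gripper": 1, "translation": [0, 0, 0.001], "delta_rot": [0, 0, 0]},
    {"gripper": 1, "translation": [0, 0, 0.002], "delta_rot": [0, 0, 0]},
    {"gripper": 1, "translation": [0, 0, 0.003], "delta_rot": [0, 0, 0]},
    {"gripper": 1, "translation": [0, 0, 0.003], "delta_rot": [0, 0, 0]},
    {"gripper": 1, "translation": [0, 0, 0.003], "delta_rot": [0, 0, 0]}
  ]
}}

```text
time: 6.75
eef_pos: [0.4261, -0.133, 0.0611]
eef_rot: [2.221, 2.221, 0.001]
contact_force: [-1.0, 0.6, 8.3]
gripper_width: 0.0597
finger_force: 38.9
```

Request:
{"op": "play_rows", "data": {
  "increments": [
    {"gripper": 0.1, "translation": [0, 0, 0], "delta_rot": [0, 0, 0]},
    {"gripper": 0.1, "translation": [0, 0, 0], "delta_rot": [0, 0, 0]},
    {"gripper": 0.1, "translation": [0, 0, 0], "delta_rot": [0, 0, 0]},
    {"gripper": 0.1, "translation": [0, 0, 0], "delta_rot": [0, 0, 0]},
    {"gripper": 0.1, "translation": [0, 0, -0.03], "delta_rot": [0, 0, 0]},
    {"gripper": 0.1, "translation": [0, 0, -0.1], "delta_rot": [0, 0, 0]},
    {"gripper": 0.1, "translation": [0, 0, -0.19], "delta_rot": [0, 0, 0]},
    {"gripper": 0.1, "translation": [0, 0, -0.24], "delta_rot": [0, 0, 0]}
  ]
}}

```text
time: 7.55
eef_pos: [0.4264, -0.1332, 0.1827]
eef_rot: [2.22, 2.22, 0.002]
contact_force: [0.4, 0.4, -1.0]
gripper_width: 0.0769
finger_force: 0.0
```

Request:
{"op": "play_rows", "data": {
  "increments": [
    {"gripper": 0.2, "translation": [0.03, 0.06, 0], "delta_rot": [0, 0, 0]},
    {"gripper": 0.2, "translation": [0.06, 0.13, 0], "delta_rot": [0, 0, 0]},
    {"gripper": 0.2, "translation": [0.09, 0.2, 0], "delta_rot": [0, 0, 0]},
    {"gripper": 0.2, "translation": [0.118, 0.256, 0], "delta_rot": [0, 0, 0]},
    {"gripper": 0.2, "translation": [0.118, 0.256, 0], "delta_rot": [0, 0, 0]},
    {"gripper": 0.2, "translation": [0.118, 0.256, 0], "delta_rot": [0, 0, 0]},
    {"gripper": 0.2, "translation": [0.118, 0.256, 0], "delta_rot": [0, 0, 0]}
  ]
}}

```text
time: 8.25
eef_pos: [0.5524, -0.0749, 0.1799]
eef_rot: [-2.222, -2.22, 0.004]
contact_force: [0.1, -0.2, -0.5]
gripper_width: 0.0684
finger_force: 0.0
```

```bash
python3 - <<'E'
from h import *
s=snap("scene","s3");crop(s,220,180,198,150,4,"s3")
w=snap("wrist","w3");cv2.imwrite("pics/w3.png",w["pixels"])
E
```

```text
(no output)
```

View pics/s3.png

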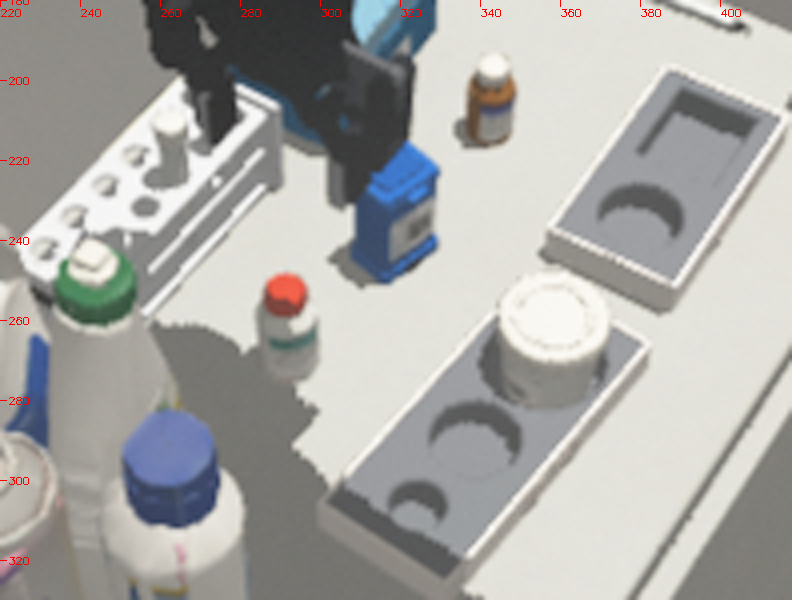

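View pics/w3.png

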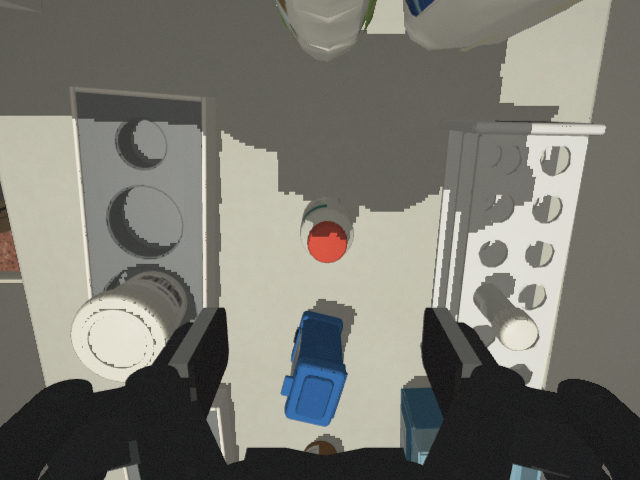

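The cup stands down in its well. The wrist view shows the red cap at (327,242), bottle well (145,221), tube well (141,144), tube cap (517,332), and cartridge top (317,398).

```bash
python3 - <<'E'
from h import *
s=load("w3")
for n,u,v,z in [("white",327,242,.065),("tube",517,332,.11),("bwell",145,221,.023),("twell",141,144,.023),("cart",318,397,.073),("cL",301,315,.062),("cL2",289,412,.07)]:
    print(n,(px(s,u,v,z)[:2]*1000).round(0).tolist())
E
```

```text
white [554.0, -70.0]
tube [646.0, -102.0]
bwell [434.0, -69.0]
twell [438.0, -19.0]
cart [549.0, -167.0]
cL [538.0, -117.0]
cL2 [530.0, -180.0]
```

Request:
{"op": "play_rows", "data": {
  "increments": [
    {"gripper": 0.3, "translation": [0.003, 0.002, 0.06], "delta_rot": [0, 0, 0]},
    {"gripper": 0.3, "translation": [0.003, 0.002, 0.13], "delta_rot": [0, 0, 0]},
    {"gripper": 0.3, "translation": [0.003, 0.002, 0.19], "delta_rot": [0, 0, 0]},
    {"gripper": 0.3, "translation": [0.003, 0.002, 0.24], "delta_rot": [0, 0, 0]},
    {"gripper": 0.3, "translation": [0.003, 0.002, 0.266], "delta_rot": [0, 0, 0]},
    {"gripper": 0.3, "translation": [0.003, 0.002, 0.266], "delta_rot": [0, 0, 0]},
    {"gripper": 0.3, "translation": [0.003, 0.002, 0.266], "delta_rot": [0, 0, 0]},
    {"gripper": 0.3, "translation": [0.003, 0.002, 0.266], "delta_rot": [0, 0, 0]}
  ]
}}

```text
time: 9.15
eef_pos: [0.5559, -0.0727, 0.0487]
eef_rot: [2.221, 2.22, 0.002]
contact_force: [0.1, -0.4, 0.4]
gripper_width: 0.0595
finger_force: 0.0
```

Request:
{"op": "play_rows", "data": {
  "increments": [
    {"gripper": 1, "translation": [0, 0, 0], "delta_rot": [0, 0, 0]},
    {"gripper": 1, "translation": [0, 0, 0], "delta_rot": [0, 0, 0]},
    {"gripper": 1, "translation": [0, 0, 0], "delta_rot": [0, 0, 0]},
    {"gripper": 1, "translation": [0, 0, 0], "delta_rot": [0, 0, 0]},
    {"gripper": 1, "translation": [0, 0, 0], "delta_rot": [0, 0, 0]},
    {"gripper": 1, "translation": [0, 0, 0], "delta_rot": [0, 0, 0]},
    {"gripper": 1, "translation": [0, 0, 0], "delta_rot": [0, 0, 0]}
  ]
}}

```text
time: 9.85
eef_pos: [0.5554, -0.0726, 0.0483]
eef_rot: [2.221, 2.221, 0.001]
contact_force: [-0.9, -0.8, 5.3]
gripper_width: 0.0314
finger_force: 34.3
```

Request:
{"op": "play_rows", "data": {
  "increments": [
    {"gripper": 1, "translation": [0, 0, -0.03], "delta_rot": [0, 0, 0]},
    {"gripper": 1, "translation": [0, 0, -0.1], "delta_rot": [0, 0, 0]},
    {"gripper": 1, "translation": [0, 0, -0.18], "delta_rot": [0, 0, 0]},
    {"gripper": 1, "translation": [0, -0.02, -0.22], "delta_rot": [0, 0, 0]},
    {"gripper": 1, "translation": [0.003, -0.08, -0.22], "delta_rot": [0, 0, 0]},
    {"gripper": 1, "translation": [0.006, -0.16, -0.22], "delta_rot": [0, 0, 0]},
    {"gripper": 1, "translation": [0.008, -0.22, -0.22], "delta_rot": [0, 0, 0]},
    {"gripper": 1, "translation": [0.008, -0.244, -0.22], "delta_rot": [0, 0, 0]}
  ]
}}

```text
time: 10.65
eef_pos: [0.429, -0.0686, 0.1584]
eef_rot: [-2.22, -2.22, 0.004]
contact_force: [0.2, -0.0, -1.0]
gripper_width: 0.0314
finger_force: 35.0
```

Request:
{"op": "play_rows", "data": {
  "increments": [
    {"gripper": 1, "translation": [0, 0, 0], "delta_rot": [0, 0, 0]},
    {"gripper": 1, "translation": [0, 0, 0.03], "delta_rot": [0, 0, 0]},
    {"gripper": 1, "translation": [0, 0, 0.09], "delta_rot": [0, 0, 0]},
    {"gripper": 1, "translation": [0, 0, 0.14], "delta_rot": [0, 0, 0]},
    {"gripper": 1, "translation": [0, 0, 0.17], "delta_rot": [0, 0, 0]},
    {"gripper": 1, "translation": [0, 0, 0.19], "delta_rot": [0, 0, 0]},
    {"gripper": 1, "translation": [0, 0, 0.2], "delta_rot": [0, 0, 0]},
    {"gripper": 1, "translation": [0, 0, 0.2], "delta_rot": [0, 0, 0]}
  ]
}}

```text
time: 11.45
eef_pos: [0.4369, -0.0687, 0.058]
eef_rot: [2.221, 2.221, 0.0]
contact_force: [-1.0, -0.0, -0.9]
gripper_width: 0.0314
finger_force: 35.0
```

Request:
{"op": "play_rows", "data": {
  "increments": [
    {"gripper": 1, "translation": [0, 0, 0.004], "delta_rot": [0, 0, 0]},
    {"gripper": 1, "translation": [0, 0, 0.008], "delta_rot": [0, 0, 0]},
    {"gripper": 1, "translation": [0, 0, 0.011], "delta_rot": [0, 0, 0]},
    {"gripper": 1, "translation": [0, 0, 0.013], "delta_rot": [0, 0, 0]},
    {"gripper": 1, "translation": [0, 0, 0.013], "delta_rot": [0, 0, 0]},
    {"gripper": 1, "translation": [0, 0, 0.013], "delta_rot": [0, 0, 0]}
  ]
}}

```text
time: 12.05
eef_pos: [0.4359, -0.0688, 0.0521]
eef_rot: [-2.221, -2.221, 0.0]
contact_force: [0.6, 0.1, -0.9]
gripper_width: 0.0314
finger_force: 35.0
```

Request:
{"op": "play_rows", "data": {
  "increments": [
    {"gripper": 1, "translation": [0, -0.004, 0.001], "delta_rot": [0, 0, 0]},
    {"gripper": 1, "translation": [0, -0.004, 0.002], "delta_rot": [0, 0, 0]},
    {"gripper": 1, "translation": [0, -0.004, 0.003], "delta_rot": [0, 0, 0]},
    {"gripper": 1, "translation": [0, -0.004, 0.003], "delta_rot": [0, 0, 0]},
    {"gripper": 1, "translation": [0, -0.004, 0.003], "delta_rot": [0, 0, 0]}
  ]
}}

```text
time: 12.55
eef_pos: [0.433, -0.0689, 0.0513]
eef_rot: [-2.221, -2.221, 0.001]
contact_force: [-1.8, 0.4, 8.9]
gripper_width: 0.0314
finger_force: 35.8
```

Request:
{"op": "play_rows", "data": {
  "increments": [
    {"gripper": 0.35, "translation": [0, 0, 0], "delta_rot": [0, 0, 0]},
    {"gripper": 0.35, "translation": [0, 0, 0], "delta_rot": [0, 0, 0]},
    {"gripper": 0.35, "translation": [0, 0, 0], "delta_rot": [0, 0, 0]},
    {"gripper": 0.35, "translation": [0, 0, 0], "delta_rot": [0, 0, 0]},
    {"gripper": 0.35, "translation": [0, 0, -0.03], "delta_rot": [0, 0, 0]},
    {"gripper": 0.35, "translation": [0, 0, -0.1], "delta_rot": [0, 0, 0]},
    {"gripper": 0.35, "translation": [0, 0, -0.19], "delta_rot": [0, 0, 0]},
    {"gripper": 0.35, "translation": [0, 0, -0.27], "delta_rot": [0, 0, 0]}
  ]
}}

```text
time: 13.35
eef_pos: [0.4319, -0.0687, 0.1871]
eef_rot: [-2.218, -2.218, 0.003]
contact_force: [1.1, -0.6, -0.3]
gripper_width: 0.0558
finger_force: 0.0
```

Request:
{"op": "play_rows", "data": {
  "increments": [
    {"gripper": 0.45, "translation": [-0.01, 0.07, 0], "delta_rot": [0, 0, 0]},
    {"gripper": 0.45, "translation": [-0.03, 0.16, 0], "delta_rot": [0, 0, 0]},
    {"gripper": 0.45, "translation": [-0.04, 0.25, 0], "delta_rot": [0, 0, 0]},
    {"gripper": 0.45, "translation": [-0.055, 0.34, 0], "delta_rot": [0, 0, 0]},
    {"gripper": 0.45, "translation": [-0.068, 0.426, 0], "delta_rot": [0, 0, 0]},
    {"gripper": 0.45, "translation": [-0.068, 0.426, 0], "delta_rot": [0, 0, 0]},
    {"gripper": 0.45, "translation": [-0.068, 0.426, 0], "delta_rot": [0, 0, 0]},
    {"gripper": 0.45, "translation": [-0.068, 0.426, 0], "delta_rot": [0, 0, 0]}
  ]
}}

```text
time: 14.15
eef_pos: [0.6441, -0.1025, 0.1844]
eef_rot: [-2.217, -2.22, 0.005]
contact_force: [-0.5, -0.0, -0.5]
gripper_width: 0.0469
finger_force: 0.0
```

```bash
python3 - <<'E'
from h import *
s=snap("wrist","w4");cv2.imwrite("pics/w4.png",s["pixels"])
E
```

```text
(no output)
```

View pics/w4.png

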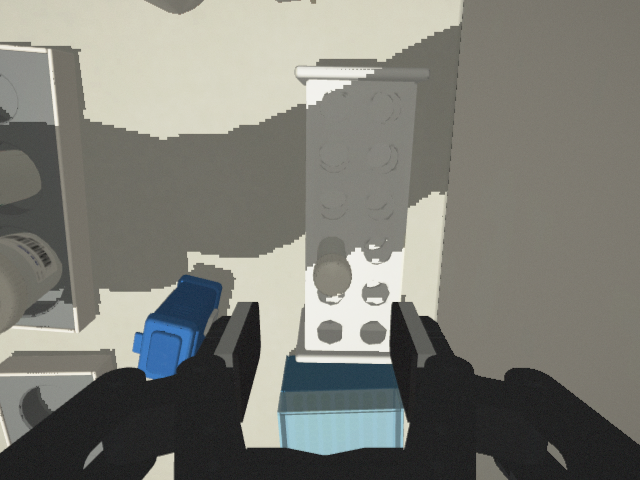

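The tube cap is at (333,275), about centred between the jaws. The bottle is standing in its well at the left.

```bash
python3 - <<'E'
from h import *
s=load("w4")
print(px(s,333,274,.11), px(s,331,245,.075),s["T"][:3,3])
E
```

```text
[ 0.64808707 -0.10138328  0.11      ] [ 0.64740899 -0.09773939  0.075     ] [ 0.64488898 -0.02752348  0.30228689]
```

Request:
{"op": "play_rows", "data": {
  "increments": [
    {"gripper": 0.45, "translation": [0.001, 0.002, 0], "delta_rot": [0, 0, 0]},
    {"gripper": 0.45, "translation": [0.001, 0.002, 0.04], "delta_rot": [0, 0, 0]},
    {"gripper": 0.45, "translation": [0.001, 0.002, 0.09], "delta_rot": [0, 0, 0]},
    {"gripper": 0.45, "translation": [0.001, 0.002, 0.13], "delta_rot": [0, 0, 0]},
    {"gripper": 0.45, "translation": [0.001, 0.002, 0.152], "delta_rot": [0, 0, 0]},
    {"gripper": 0.45, "translation": [0.001, 0.002, 0.152], "delta_rot": [0, 0, 0]},
    {"gripper": 0.45, "translation": [0.001, 0.002, 0.152], "delta_rot": [0, 0, 0]},
    {"gripper": 0.45, "translation": [0.001, 0.002, 0.152], "delta_rot": [0, 0, 0]}
  ]
}}

```text
time: 15.0
eef_pos: [0.6474, -0.102, 0.1103]
eef_rot: [-2.221, -2.221, -0.0]
contact_force: [-0.2, -1.0, 0.8]
gripper_width: 0.0471
finger_force: 0.0
```

Request:
{"op": "play_rows", "data": {
  "increments": [
    {"gripper": 1, "translation": [0, 0, 0], "delta_rot": [0, 0, 0]},
    {"gripper": 1, "translation": [0, 0, 0], "delta_rot": [0, 0, 0]},
    {"gripper": 1, "translation": [0, 0, 0], "delta_rot": [0, 0, 0]},
    {"gripper": 1, "translation": [0, 0, 0], "delta_rot": [0, 0, 0]},
    {"gripper": 1, "translation": [0, 0, 0], "delta_rot": [0, 0, 0]},
    {"gripper": 1, "translation": [0, 0, 0], "delta_rot": [0, 0, 0]},
    {"gripper": 1, "translation": [0, 0, 0], "delta_rot": [0, 0, 0]}
  ]
}}

```text
time: 15.7
eef_pos: [0.6471, -0.1021, 0.1098]
eef_rot: [-2.221, -2.221, 0.001]
contact_force: [-0.8, 0.5, 6.0]
gripper_width: 0.0176
finger_force: 34.3
```

Request:
{"op": "play_rows", "data": {
  "increments": [
    {"gripper": 1, "translation": [0, 0, -0.02], "delta_rot": [0, 0, 0]},
    {"gripper": 1, "translation": [0, 0, -0.06], "delta_rot": [0, 0, 0]},
    {"gripper": 1, "translation": [0, 0, -0.11], "delta_rot": [0, 0, 0]},
    {"gripper": 1, "translation": [0, 0, -0.16], "delta_rot": [0, 0, 0]},
    {"gripper": 1, "translation": [0, 0, -0.2], "delta_rot": [0, 0, 0]},
    {"gripper": 1, "translation": [0, 0, -0.22], "delta_rot": [0, 0, 0]},
    {"gripper": 1, "translation": [0, 0, -0.22], "delta_rot": [0, 0, 0]}
  ]
}}

```text
time: 16.4
eef_pos: [0.6475, -0.1022, 0.2204]
eef_rot: [-2.221, -2.221, -0.0]
contact_force: [0.9, -0.2, -1.0]
gripper_width: 0.0178
finger_force: 34.2
```

Request:
{"op": "play_rows", "data": {
  "increments": [
    {"gripper": 1, "translation": [0.0, -0.02, 0], "delta_rot": [0, 0, 0]},
    {"gripper": 1, "translation": [0.02, -0.08, 0], "delta_rot": [0, 0, 0]},
    {"gripper": 1, "translation": [0.04, -0.15, 0], "delta_rot": [0, 0, 0]},
    {"gripper": 1, "translation": [0.07, -0.22, 0], "delta_rot": [0, 0, 0]},
    {"gripper": 1, "translation": [0.1, -0.29, 0], "delta_rot": [0, 0, 0]},
    {"gripper": 1, "translation": [0.14, -0.36, 0], "delta_rot": [0, 0, 0]},
    {"gripper": 1, "translation": [0.16, -0.4, 0], "delta_rot": [0, 0, 0]},
    {"gripper": 1, "translation": [0.168, -0.42, 0], "delta_rot": [0, 0, 0]}
  ]
}}

```text
time: 17.2
eef_pos: [0.4341, -0.0177, 0.2189]
eef_rot: [-2.216, -2.221, 0.006]
contact_force: [0.2, -0.1, 1.1]
gripper_width: 0.0179
finger_force: 34.3
```

Request:
{"op": "play_rows", "data": {
  "increments": [
    {"gripper": 1, "translation": [0, 0, 0], "delta_rot": [0, 0, 0]},
    {"gripper": 1, "translation": [0, 0, 0], "delta_rot": [0, 0, 0]},
    {"gripper": 1, "translation": [0, 0, 0.04], "delta_rot": [0, 0, 0]},
    {"gripper": 1, "translation": [0, 0, 0.09], "delta_rot": [0, 0, 0]},
    {"gripper": 1, "translation": [0, 0, 0.13], "delta_rot": [0, 0, 0]},
    {"gripper": 1, "translation": [0, 0, 0.16], "delta_rot": [0, 0, 0]},
    {"gripper": 1, "translation": [0, 0, 0.16], "delta_rot": [0, 0, 0]},
    {"gripper": 1, "translation": [0, 0, 0.16], "delta_rot": [0, 0, 0]}
  ]
}}

```text
time: 18.0
eef_pos: [0.4376, -0.0185, 0.1393]
eef_rot: [-2.221, -2.219, 0.002]
contact_force: [-1.1, -0.2, 0.4]
gripper_width: 0.0176
finger_force: 34.3
```

```bash
python3 - <<'E'
from h import *
s=snap("side","s5");crop(s,270,200,160,120,5,"s5")
E
```

```text
(no output)
```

View pics/s5.png

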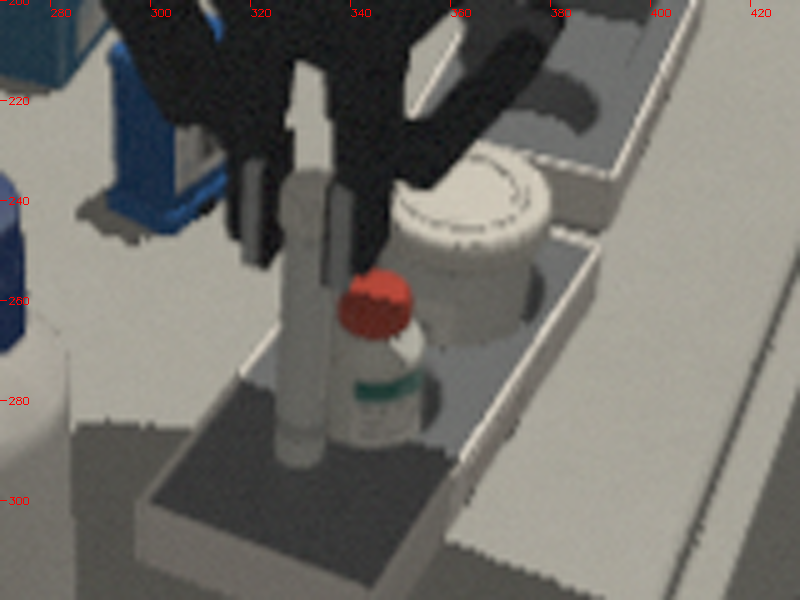

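The tube hangs straight over its well with the foot at (330,293); the bottle and cup are upright in theirs.

Request:
{"op": "play_rows", "data": {
  "increments": [
    {"gripper": 1, "translation": [0, 0, 0.02], "delta_rot": [0, 0, 0]},
    {"gripper": 1, "translation": [0, 0, 0.04], "delta_rot": [0, 0, 0]},
    {"gripper": 1, "translation": [0, 0, 0.052], "delta_rot": [0, 0, 0]},
    {"gripper": 1, "translation": [0, 0, 0.06], "delta_rot": [0, 0, 0]},
    {"gripper": 1, "translation": [0, 0, 0.065], "delta_rot": [0, 0, 0]},
    {"gripper": 1, "translation": [0, 0, 0.067], "delta_rot": [0, 0, 0]},
    {"gripper": 1, "translation": [0, 0, 0.067], "delta_rot": [0, 0, 0]},
    {"gripper": 1, "translation": [0, 0, 0.067], "delta_rot": [0, 0, 0]}
  ]
}}

```text
time: 18.85
eef_pos: [0.4367, -0.0182, 0.1062]
eef_rot: [-2.22, -2.22, 0.002]
contact_force: [0.4, 0.2, -0.2]
gripper_width: 0.0178
finger_force: 34.3
```

Request:
{"op": "play_rows", "data": {
  "increments": [
    {"gripper": 1, "translation": [0, 0, 0.001], "delta_rot": [0, 0, 0]},
    {"gripper": 1, "translation": [0, 0, 0.002], "delta_rot": [0, 0, 0]},
    {"gripper": 1, "translation": [0, 0, 0.003], "delta_rot": [0, 0, 0]},
    {"gripper": 1, "translation": [0, 0, 0.003], "delta_rot": [0, 0, 0]},
    {"gripper": 1, "translation": [0, 0, 0.003], "delta_rot": [0, 0, 0]}
  ]
}}

```text
time: 19.35
eef_pos: [0.4367, -0.0182, 0.1047]
eef_rot: [-2.22, -2.22, 0.002]
contact_force: [-0.1, -0.0, 3.8]
gripper_width: 0.0179
finger_force: 34.6
```

Request:
{"op": "play_rows", "data": {
  "increments": [
    {"gripper": 0.45, "translation": [0, 0, 0], "delta_rot": [0, 0, 0]},
    {"gripper": 0.45, "translation": [0, 0, 0], "delta_rot": [0, 0, 0]},
    {"gripper": 0.45, "translation": [0, 0, 0], "delta_rot": [0, 0, 0]},
    {"gripper": 0.45, "translation": [0, 0, 0], "delta_rot": [0, 0, 0]},
    {"gripper": 0.45, "translation": [0, 0, -0.03], "delta_rot": [0, 0, 0]},
    {"gripper": 0.45, "translation": [0, 0, -0.1], "delta_rot": [0, 0, 0]},
    {"gripper": 0.45, "translation": [0, 0, -0.18], "delta_rot": [0, 0, 0]},
    {"gripper": 0.45, "translation": [0, 0, -0.22], "delta_rot": [0, 0, 0]}
  ]
}}

```text
time: 20.15
eef_pos: [0.4374, -0.0179, 0.2169]
eef_rot: [-2.221, -2.221, -0.001]
contact_force: [-0.0, -0.2, 0.1]
gripper_width: 0.0472
finger_force: 0.0
```

Request:
{"op": "play_rows", "data": {
  "increments": [
    {"gripper": 0.2, "translation": [-0.07, 0.05, 0], "delta_rot": [0, 0, 0]},
    {"gripper": 0.2, "translation": [-0.14, 0.1, 0], "delta_rot": [0, 0, 0.05]},
    {"gripper": 0.2, "translation": [-0.21, 0.15, 0], "delta_rot": [0, 0, 0.11]},
    {"gripper": 0.2, "translation": [-0.28, 0.21, 0], "delta_rot": [0, 0, 0.17]},
    {"gripper": 0.2, "translation": [-0.298, 0.22, 0], "delta_rot": [0, 0, 0.17]},
    {"gripper": 0.2, "translation": [-0.298, 0.22, 0], "delta_rot": [0, 0, 0.17]},
    {"gripper": 0.2, "translation": [-0.298, 0.22, 0], "delta_rot": [0, 0, 0.17]},
    {"gripper": 0.2, "translation": [-0.298, 0.22, 0], "delta_rot": [0, 0, 0.17]}
  ]
}}

```text
time: 20.95
eef_pos: [0.5459, -0.1653, 0.2142]
eef_rot: [-2.492, -1.908, 0.003]
contact_force: [-0.6, 0.0, 0.0]
gripper_width: 0.0681
finger_force: 0.0
```

```bash
python3 - <<'E'
from h import *
s=snap("wrist","w6");cv2.imwrite("pics/w6.png",s["pixels"])
E
```

```text
(no output)
```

View pics/w6.png

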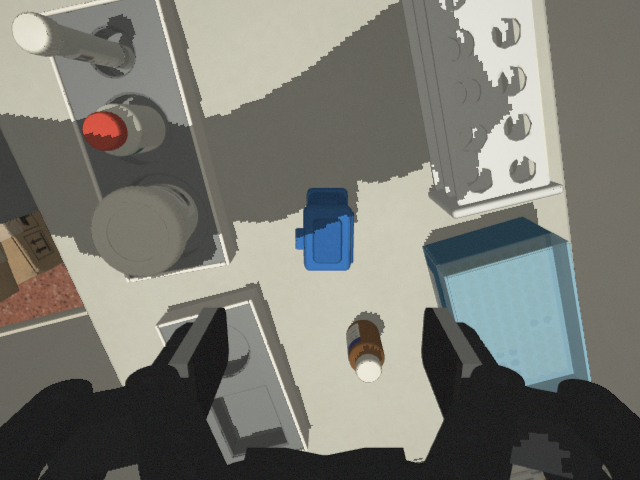

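The cartridge is aligned with the jaws, its top centre at about (329,240). The tube, bottle and cup stand in the long tray, and the brown bottle's cap is at (369,370).

```bash
python3 - <<'E'
from h import *
s=load("w6")
for n,u,v,z in [("cart",329,240,.073),("brown",369,370,.056),("tubetop",33,34,.105),("tubetop_exp",0,0,0)]:
    print(n,(px(s,u,v,z)[:2]*1000).round(0).tolist())
for n,P in [("cL",(.530,-.167,.073)),("tube",(.437,-.018,.105)),("cart target",(.547,-.167,.073))]: print(n,proj(s,P).round())
from plant import sensors
print(sensors.get_state()["eef_pos"])
E
```

```text
cart [547.0, -168.0]
brown [549.0, -276.0]
tubetop [438.0, -22.0]
tubetop_exp [367.0, 37.0]
cL [302. 246.]
tube [27. 27.]
cart target [328. 239.]
[ 0.54609573 -0.16545617  0.21433932]
```

Request:
{"op": "play_rows", "data": {
  "increments": [
    {"gripper": 0.25, "translation": [0, 0, 0.02], "delta_rot": [0, 0, 0]},
    {"gripper": 0.25, "translation": [0, 0, 0.09], "delta_rot": [0, 0, 0]},
    {"gripper": 0.25, "translation": [0, 0, 0.16], "delta_rot": [0, 0, 0]},
    {"gripper": 0.25, "translation": [0, 0, 0.23], "delta_rot": [0, 0, 0]},
    {"gripper": 0.25, "translation": [0, 0, 0.29], "delta_rot": [0, 0, 0]},
    {"gripper": 0.25, "translation": [0, 0, 0.318], "delta_rot": [0, 0, 0]},
    {"gripper": 0.25, "translation": [0, 0, 0.318], "delta_rot": [0, 0, 0]},
    {"gripper": 0.25, "translation": [0, 0, 0.318], "delta_rot": [0, 0, 0]}
  ]
}}

```text
time: 21.8
eef_pos: [0.547, -0.1668, 0.0559]
eef_rot: [-2.496, -1.906, 0.001]
contact_force: [0.8, -0.9, 0.3]
gripper_width: 0.0639
finger_force: 0.0
```

Request:
{"op": "play_rows", "data": {
  "increments": [
    {"gripper": 1, "translation": [0, 0, 0], "delta_rot": [0, 0, 0]},
    {"gripper": 1, "translation": [0, 0, 0], "delta_rot": [0, 0, 0]},
    {"gripper": 1, "translation": [0, 0, 0], "delta_rot": [0, 0, 0]},
    {"gripper": 1, "translation": [0, 0, 0], "delta_rot": [0, 0, 0]},
    {"gripper": 1, "translation": [0, 0, 0], "delta_rot": [0, 0, 0]},
    {"gripper": 1, "translation": [0, 0, 0], "delta_rot": [0, 0, 0]},
    {"gripper": 1, "translation": [0, 0, 0], "delta_rot": [0, 0, 0]}
  ]
}}

```text
time: 22.5
eef_pos: [0.5473, -0.1674, 0.0565]
eef_rot: [2.497, 1.906, -0.001]
contact_force: [-0.9, 0.5, 6.5]
gripper_width: 0.0297
finger_force: 34.2
```

Request:
{"op": "play_rows", "data": {
  "increments": [
    {"gripper": 1, "translation": [0, 0, -0.02], "delta_rot": [0, 0, 0]},
    {"gripper": 1, "translation": [0, 0, -0.06], "delta_rot": [0, 0, 0]},
    {"gripper": 1, "translation": [0, 0, -0.11], "delta_rot": [0, 0, 0]},
    {"gripper": 1, "translation": [0, 0, -0.16], "delta_rot": [0, 0, 0]},
    {"gripper": 1, "translation": [0, 0, -0.2], "delta_rot": [0, 0, -0.06]},
    {"gripper": 1, "translation": [0, 0, -0.22], "delta_rot": [0, 0, -0.12]},
    {"gripper": 1, "translation": [0, 0, -0.22], "delta_rot": [0, 0, -0.18]},
    {"gripper": 1, "translation": [0, 0, -0.22], "delta_rot": [0, 0, -0.18]}
  ]
}}

```text
time: 23.3
eef_pos: [0.5466, -0.1675, 0.166]
eef_rot: [-2.203, -2.238, 0.002]
contact_force: [0.4, -0.1, -0.4]
gripper_width: 0.03
finger_force: 34.6
```

Request:
{"op": "play_rows", "data": {
  "increments": [
    {"gripper": 1, "translation": [0, 0, 0], "delta_rot": [0, 0, 0]},
    {"gripper": 1, "translation": [0, 0, 0], "delta_rot": [0, 0, 0]},
    {"gripper": 1, "translation": [0, 0, 0], "delta_rot": [0, 0, 0]}
  ]
}}

```text
time: 23.6
eef_pos: [0.5465, -0.1672, 0.165]
eef_rot: [-2.203, -2.236, 0.003]
contact_force: [-0.3, 0.3, -0.2]
gripper_width: 0.0292
finger_force: 34.6
```

Request:
{"op": "play_rows", "data": {
  "increments": [
    {"gripper": 1, "translation": [-0.02, -0.015, 0], "delta_rot": [0, 0, 0]},
    {"gripper": 1, "translation": [-0.07, -0.055, 0], "delta_rot": [0, 0, 0]},
    {"gripper": 1, "translation": [-0.13, -0.1, 0], "delta_rot": [0, 0, 0]},
    {"gripper": 1, "translation": [-0.19, -0.145, 0], "delta_rot": [0, 0, 0]},
    {"gripper": 1, "translation": [-0.25, -0.19, 0], "delta_rot": [0, 0, 0]},
    {"gripper": 1, "translation": [-0.29, -0.22, 0], "delta_rot": [0, 0, 0]},
    {"gripper": 1, "translation": [-0.302, -0.23, 0], "delta_rot": [0, 0, 0]},
    {"gripper": 1, "translation": [-0.302, -0.23, 0], "delta_rot": [0, 0, 0]}
  ]
}}

```text
time: 24.4
eef_pos: [0.4329, -0.3212, 0.1652]
eef_rot: [-2.205, -2.234, 0.003]
contact_force: [0.6, -0.2, 0.2]
gripper_width: 0.0297
finger_force: 34.6
```

Request:
{"op": "play_rows", "data": {
  "increments": [
    {"gripper": 1, "translation": [0, 0, 0], "delta_rot": [0, 0, 0]},
    {"gripper": 1, "translation": [0, 0, 0.04], "delta_rot": [0, 0, 0]},
    {"gripper": 1, "translation": [0, 0, 0.09], "delta_rot": [0, 0, 0]},
    {"gripper": 1, "translation": [0, 0, 0.13], "delta_rot": [0, 0, 0]},
    {"gripper": 1, "translation": [0, 0, 0.15], "delta_rot": [0, 0, 0]},
    {"gripper": 1, "translation": [0, 0, 0.15], "delta_rot": [0, 0, 0]},
    {"gripper": 1, "translation": [0, 0, 0.15], "delta_rot": [0, 0, 0]},
    {"gripper": 1, "translation": [0, 0, 0.15], "delta_rot": [0, 0, 0]}
  ]
}}

```text
time: 25.2
eef_pos: [0.4349, -0.3199, 0.0914]
eef_rot: [-2.203, -2.239, 0.001]
contact_force: [-0.2, -0.4, -0.4]
gripper_width: 0.0296
finger_force: 34.6
```

```bash
python3 - <<'E'
from h import *
s=snap("scene","s7");crop(s,300,170,160,120,5,"s7")
E
```

```text
(no output)
```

View pics/s7.png

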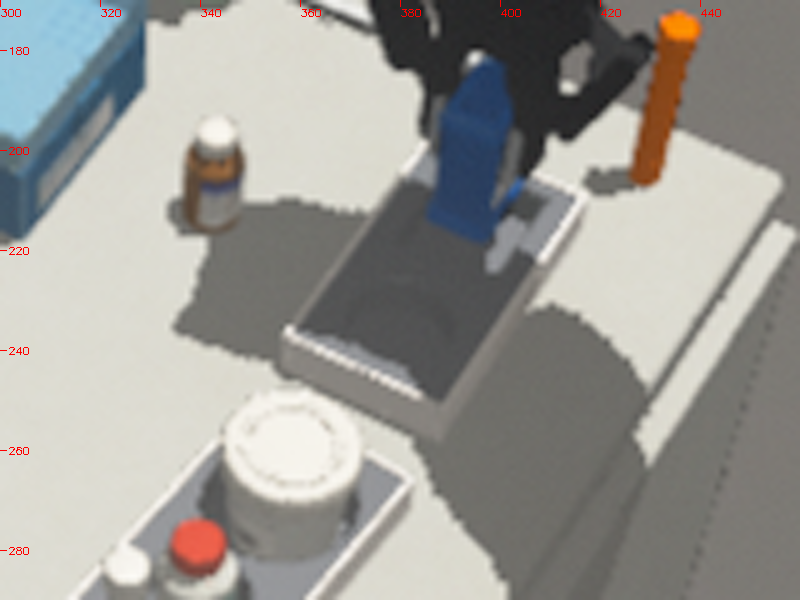

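The cartridge hangs upright and square over its well, bottom edge about (387–398,213–219), and the orange look-alike is clear. Lowering.

Request:
{"op": "play_rows", "data": {
  "increments": [
    {"gripper": 1, "translation": [0, 0, 0.02], "delta_rot": [0, 0, 0]},
    {"gripper": 1, "translation": [0, 0, 0.036], "delta_rot": [0, 0, 0]},
    {"gripper": 1, "translation": [0, 0, 0.048], "delta_rot": [0, 0, 0]},
    {"gripper": 1, "translation": [0, 0, 0.056], "delta_rot": [0, 0, 0]},
    {"gripper": 1, "translation": [0, 0, 0.061], "delta_rot": [0, 0, 0]},
    {"gripper": 1, "translation": [0, 0, 0.062], "delta_rot": [0, 0, 0]},
    {"gripper": 1, "translation": [0, 0, 0.062], "delta_rot": [0, 0, 0]},
    {"gripper": 1, "translation": [0, 0, 0.062], "delta_rot": [0, 0, 0]}
  ]
}}

```text
time: 26.05
eef_pos: [0.4336, -0.3198, 0.0595]
eef_rot: [-2.202, -2.237, 0.003]
contact_force: [-2.4, 1.1, 4.0]
gripper_width: 0.0295
finger_force: 35.1
```

Request:
{"op": "play_rows", "data": {
  "increments": [
    {"gripper": 1, "translation": [0, 0, 0.001], "delta_rot": [0, 0, 0]},
    {"gripper": 1, "translation": [0, 0, 0.002], "delta_rot": [0, 0, 0]},
    {"gripper": 1, "translation": [0, 0, 0.003], "delta_rot": [0, 0, 0]},
    {"gripper": 1, "translation": [0, 0, 0.003], "delta_rot": [0, 0, 0]},
    {"gripper": 1, "translation": [0, 0, 0.003], "delta_rot": [0, 0, 0]}
  ]
}}

```text
time: 26.55
eef_pos: [0.4336, -0.3198, 0.0594]
eef_rot: [-2.203, -2.238, 0.004]
contact_force: [-5.0, 1.8, 17.4]
gripper_width: 0.0294
finger_force: 35.8
```

Request:
{"op": "play_rows", "data": {
  "increments": [
    {"gripper": 0.35, "translation": [0, 0, 0], "delta_rot": [0, 0, 0]},
    {"gripper": 0.35, "translation": [0, 0, 0], "delta_rot": [0, 0, 0]},
    {"gripper": 0.35, "translation": [0, 0, 0], "delta_rot": [0, 0, 0]},
    {"gripper": 0.35, "translation": [0, 0, 0], "delta_rot": [0, 0, 0]},
    {"gripper": 0.35, "translation": [0, 0, -0.03], "delta_rot": [0, 0, 0]},
    {"gripper": 0.35, "translation": [0, 0, -0.1], "delta_rot": [0, 0, 0]},
    {"gripper": 0.35, "translation": [0, 0, -0.18], "delta_rot": [0, 0, 0]},
    {"gripper": 0.35, "translation": [0, 0, -0.22], "delta_rot": [0, 0, 0]}
  ]
}}

```text
time: 27.35
eef_pos: [0.4353, -0.3201, 0.1705]
eef_rot: [2.203, 2.238, 0.0]
contact_force: [0.1, -0.7, -0.3]
gripper_width: 0.0556
finger_force: 0.0
```

Request:
{"op": "play_rows", "data": {
  "increments": [
    {"gripper": 0.4, "translation": [0.02, 0.06, 0], "delta_rot": [0, 0, 0]},
    {"gripper": 0.4, "translation": [0.05, 0.14, 0], "delta_rot": [0, 0, 0]},
    {"gripper": 0.4, "translation": [0.075, 0.21, 0], "delta_rot": [0, 0, 0]},
    {"gripper": 0.4, "translation": [0.084, 0.231, 0], "delta_rot": [0, 0, 0]},
    {"gripper": 0.4, "translation": [0.084, 0.231, 0], "delta_rot": [0, 0, 0]},
    {"gripper": 0.4, "translation": [0.084, 0.231, 0], "delta_rot": [0, 0, 0]},
    {"gripper": 0.4, "translation": [0.084, 0.231, 0], "delta_rot": [0, 0, 0]},
    {"gripper": 0.4, "translation": [0.084, 0.231, 0], "delta_rot": [0, 0, 0]}
  ]
}}

```text
time: 28.15
eef_pos: [0.5474, -0.2775, 0.1674]
eef_rot: [-2.204, -2.235, 0.005]
contact_force: [0.4, 0.6, 0.5]
gripper_width: 0.0511
finger_force: 0.0
```

```bash
python3 - <<'E'
from h import *
s=snap("wrist","w8");cv2.imwrite("pics/w8.png",s["pixels"])
E
```

```text
(no output)
```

View pics/w8.png

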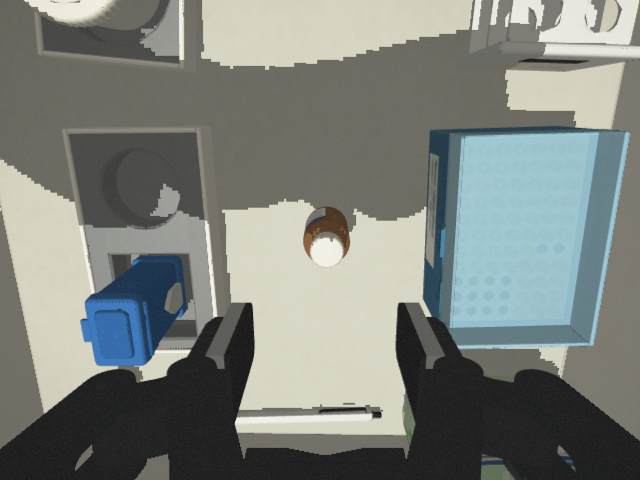

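The cartridge stands in its well. The brown cap is at (326,250) and the bottle well rim centre at about (141,187).

```bash
python3 - <<'E'
from h import *
s=load("w8")
for n,u,v,z in [("brown",326,250,.056),("well",141,187,.023),("tipedge",428,250,.02)]: print(n,(px(s,u,v,z)[:2]*1000).round(0).tolist())
E
```

```text
brown [548.0, -276.0]
well [434.0, -249.0]
tipedge [614.0, -287.0]
```

Request:
{"op": "play_rows", "data": {
  "increments": [
    {"gripper": 0.45, "translation": [0, -0.002, 0.04], "delta_rot": [0, 0, 0]},
    {"gripper": 0.45, "translation": [0, -0.002, 0.1], "delta_rot": [0, 0, 0]},
    {"gripper": 0.45, "translation": [0, -0.002, 0.15], "delta_rot": [0, 0, 0]},
    {"gripper": 0.45, "translation": [0, -0.002, 0.19], "delta_rot": [0, 0, 0]},
    {"gripper": 0.45, "translation": [0, -0.002, 0.22], "delta_rot": [0, 0, 0]},
    {"gripper": 0.45, "translation": [0, -0.002, 0.24], "delta_rot": [0, 0, 0]},
    {"gripper": 0.45, "translation": [0, -0.002, 0.24], "delta_rot": [0, 0, 0]},
    {"gripper": 0.45, "translation": [0, -0.002, 0.24], "delta_rot": [0, 0, 0]}
  ]
}}

```text
time: 29.0
eef_pos: [0.5481, -0.2763, 0.0482]
eef_rot: [-2.203, -2.238, 0.001]
contact_force: [0.3, -0.2, 0.3]
gripper_width: 0.0472
finger_force: 0.0
```

Request:
{"op": "play_rows", "data": {
  "increments": [
    {"gripper": 1, "translation": [0, 0, 0], "delta_rot": [0, 0, 0]},
    {"gripper": 1, "translation": [0, 0, 0], "delta_rot": [0, 0, 0]},
    {"gripper": 1, "translation": [0, 0, 0], "delta_rot": [0, 0, 0]},
    {"gripper": 1, "translation": [0, 0, 0], "delta_rot": [0, 0, 0]},
    {"gripper": 1, "translation": [0, 0, 0], "delta_rot": [0, 0, 0]},
    {"gripper": 1, "translation": [0, 0, 0], "delta_rot": [0, 0, 0]},
    {"gripper": 1, "translation": [0, 0, 0], "delta_rot": [0, 0, 0]}
  ]
}}

```text
time: 29.7
eef_pos: [0.5483, -0.2764, 0.0488]
eef_rot: [-2.204, -2.239, 0.001]
contact_force: [-0.7, -0.2, 6.4]
gripper_width: 0.0261
finger_force: 34.6
```

Request:
{"op": "play_rows", "data": {
  "increments": [
    {"gripper": 1, "translation": [0, 0, -0.03], "delta_rot": [0, 0, 0]},
    {"gripper": 1, "translation": [0, 0, -0.1], "delta_rot": [0, 0, 0]},
    {"gripper": 1, "translation": [0, 0, -0.18], "delta_rot": [0, 0, 0]},
    {"gripper": 1, "translation": [0.005, -0.02, -0.22], "delta_rot": [0, 0, 0]},
    {"gripper": 1, "translation": [0.02, -0.08, -0.22], "delta_rot": [0, 0, 0]},
    {"gripper": 1, "translation": [0.04, -0.15, -0.22], "delta_rot": [0, 0, 0]},
    {"gripper": 1, "translation": [0.055, -0.21, -0.22], "delta_rot": [0, 0, 0]},
    {"gripper": 1, "translation": [0.058, -0.228, -0.22], "delta_rot": [0, 0, 0]}
  ]
}}

```text
time: 30.5
eef_pos: [0.4294, -0.2486, 0.1586]
eef_rot: [-2.2, -2.236, 0.008]
contact_force: [-0.4, -0.6, -0.7]
gripper_width: 0.0262
finger_force: 34.7
```

Request:
{"op": "play_rows", "data": {
  "increments": [
    {"gripper": 1, "translation": [0, 0, 0], "delta_rot": [0, 0, 0]},
    {"gripper": 1, "translation": [0, 0, 0.03], "delta_rot": [0, 0, 0]},
    {"gripper": 1, "translation": [0, 0, 0.09], "delta_rot": [0, 0, 0]},
    {"gripper": 1, "translation": [0, 0, 0.14], "delta_rot": [0, 0, 0]},
    {"gripper": 1, "translation": [0, 0, 0.17], "delta_rot": [0, 0, 0]},
    {"gripper": 1, "translation": [0, 0, 0.19], "delta_rot": [0, 0, 0]},
    {"gripper": 1, "translation": [0, 0, 0.2], "delta_rot": [0, 0, 0]},
    {"gripper": 1, "translation": [0, 0, 0.2], "delta_rot": [0, 0, 0]}
  ]
}}

```text
time: 31.3
eef_pos: [0.4341, -0.249, 0.0577]
eef_rot: [-2.203, -2.238, 0.002]
contact_force: [0.8, -0.6, -0.5]
gripper_width: 0.0261
finger_force: 34.6
```

Request:
{"op": "play_rows", "data": {
  "increments": [
    {"gripper": 1, "translation": [0, 0, 0.004], "delta_rot": [0, 0, 0]},
    {"gripper": 1, "translation": [0, 0, 0.008], "delta_rot": [0, 0, 0]},
    {"gripper": 1, "translation": [0, 0, 0.011], "delta_rot": [0, 0, 0]},
    {"gripper": 1, "translation": [0, 0, 0.012], "delta_rot": [0, 0, 0]},
    {"gripper": 1, "translation": [0, 0, 0.012], "delta_rot": [0, 0, 0]},
    {"gripper": 1, "translation": [0, 0, 0.012], "delta_rot": [0, 0, 0]}
  ]
}}

```text
time: 31.9
eef_pos: [0.4332, -0.249, 0.052]
eef_rot: [-2.203, -2.238, 0.002]
contact_force: [0.4, 0.1, 0.1]
gripper_width: 0.0261
finger_force: 34.6
```

Request:
{"op": "play_rows", "data": {
  "increments": [
    {"gripper": 1, "translation": [0, 0, 0.001], "delta_rot": [0, 0, 0]},
    {"gripper": 1, "translation": [0, 0, 0.002], "delta_rot": [0, 0, 0]},
    {"gripper": 1, "translation": [0, 0, 0.003], "delta_rot": [0, 0, 0]},
    {"gripper": 1, "translation": [0, 0, 0.003], "delta_rot": [0, 0, 0]},
    {"gripper": 1, "translation": [0, 0, 0.003], "delta_rot": [0, 0, 0]}
  ]
}}

```text
time: 32.4
eef_pos: [0.4332, -0.2491, 0.0516]
eef_rot: [-2.203, -2.238, 0.003]
contact_force: [-2.7, 0.3, 13.0]
gripper_width: 0.0261
finger_force: 36.0
```

Seated. I'll release, rise, and back off toward the open area for a final look.

Request:
{"op": "play_rows", "data": {
  "increments": [
    {"gripper": 0.4, "translation": [0, 0, 0], "delta_rot": [0, 0, 0]},
    {"gripper": 0.4, "translation": [0, 0, 0], "delta_rot": [0, 0, 0]},
    {"gripper": 0.4, "translation": [0, 0, 0], "delta_rot": [0, 0, 0]},
    {"gripper": 0.4, "translation": [0, 0, 0], "delta_rot": [0, 0, 0]},
    {"gripper": 0.4, "translation": [0, 0, -0.03], "delta_rot": [0, 0, 0]},
    {"gripper": 0.4, "translation": [0, 0, -0.1], "delta_rot": [0, 0, 0]},
    {"gripper": 0.4, "translation": [0, 0, -0.18], "delta_rot": [0, 0, 0]},
    {"gripper": 0.4, "translation": [0, 0, -0.26], "delta_rot": [0, 0, 0]}
  ]
}}

```text
time: 33.2
eef_pos: [0.433, -0.2487, 0.1815]
eef_rot: [-2.201, -2.237, 0.002]
contact_force: [0.2, -0.9, 0.1]
gripper_width: 0.0515
finger_force: 0.0
```

Request:
{"op": "play_rows", "data": {
  "increments": [
    {"gripper": 0.4, "translation": [0, 0.06, -0.06], "delta_rot": [0, 0, 0]},
    {"gripper": 0.4, "translation": [0, 0.12, -0.12], "delta_rot": [0, 0, 0]},
    {"gripper": 0.4, "translation": [0, 0.2, -0.16], "delta_rot": [0, 0, 0]},
    {"gripper": 0.4, "translation": [0, 0.28, -0.18], "delta_rot": [0, 0, 0]},
    {"gripper": 0.4, "translation": [0, 0.28, -0.18], "delta_rot": [0, 0, 0]},
    {"gripper": 0.4, "translation": [0, 0.28, -0.18], "delta_rot": [0, 0, 0]},
    {"gripper": 0.4, "translation": [0, 0.28, -0.18], "delta_rot": [0, 0, 0]}
  ]
}}

```text
time: 33.9
eef_pos: [0.572, -0.2472, 0.269]
eef_rot: [-2.201, -2.236, 0.006]
contact_force: [-1.1, -0.1, 0.4]
gripper_width: 0.0513
finger_force: 0.0
```

```bash
python3 - <<'E'
from h import *
s=snap("scene","s9");crop(s,260,155,198,150,4,"s9")
E
```

```text
(no output)
```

View pics/s9.png

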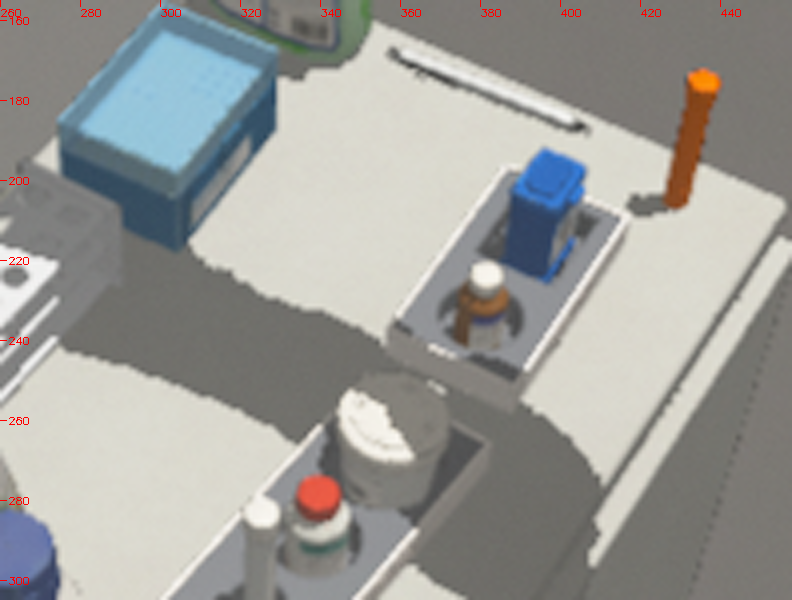

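All five stand upright in their wells: cartridge (394,213), brown bottle (381,232), cup (358,263), red-capped bottle (339,286) and tube (326,291). The tip box and the orange tube haven't moved. Handing in.

```bash
python3 -c "
from plant import robot
print(robot.finish_job())"
```

```text
the job is handed in; nothing more can be done
None
```

Both kits are made up and the job is handed in at about 34 s: all five items stand upright in their wells, and the robot never touched the timer, tip box or orange tube.

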